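# Hook down the tilt-out bin and stow the finger shaker

## Robot

A 6-joint arm with a two-finger parallel gripper is mounted at the origin on the work surface. World frame = base frame: x ahead of the robot, y to its left, z up, the work surface at z = 0. Lengths are in m, angles in degrees, forces in N, time in s.
With the tool pointing down it reaches from about 0.15 to 0.775 m from the base axis. Payload 6.1 kg.
Tool frame: the origin (TCP) lies at the very end of the fingers, on their centre line; the grasp point (between the pads) lies 19 mm behind it (ctrl.hold_point_z is the distance from the TCP to the grasp point, in m); z points along the fingers, y is the line along which they close (so a half turn about z gives the same grasp; the last joint's range is limited). The gripper opens to 85 mm and grips with 20 to 120 N. Pads are 22 mm wide; open, the fingers measure 114 mm over their backs; the gripper's body (76 mm by 85 mm) begins 54 mm behind the grasp point. The pads swing forward as they close: fully open they stand 13 mm farther back than shut.
Start: joints at [0, 7.208, -2.269, 80.523, 0, 90], TCP at [0.525, -0, 0.231] pointing down, gripper open.
Joint ranges: [-155.77, 155.77], [-54.66, 111.73], [-72.52, 77.12], [-102.08, 115.82], [-83.92, 84.16], [-180, 180]. Speed limits (degrees/s): [136.94, 136.94, 172.46, 180, 180, 180].

## Interface

Orientations are given as [roll, pitch, yaw] about the fixed x, y, z axes, in that order (R = Rz(yaw) Ry(pitch) Rx(roll)).
In Python, from rig import ctrl gives the robot as it stands. Calls block until the motion is done:
- ctrl.move_pose(position, orientation): joint-space move of the TCP to a pose.
- ctrl.move_linear(position, speed=0.15, rotation=None): straight line of the TCP; rotation=None keeps the orientation; speed is the mean speed in m/s.
- ctrl.move_joints(angles): joint-space move.
- ctrl.release() and ctrl.close_gripper(): open the fingers fully, or close them until they stop; the grip force is fixed at half the most.
- ctrl.wait(seconds).
- ctrl.inverse_kinematics(position, orientation): joint angles nearest the present ones, or None.
- ctrl.read_state(): the state.
- ctrl.snapshot(name): name is "scene" or "side" or "wrist"; returns a dict with "frame" (420x560x3 uint8, red, green, blue), "intrinsics" (3x3 intrinsics, pixels), "world_to_cam" (4x4, takes a point from world to camera coordinates). Camera axes: x right, y down, z forward; pixel columns grow to the right and rows downward; lengths in m; the calibration is good to about 2 mm. A picture is of the moment at which its call begins. There is no depth.
A pose or a line that the arm cannot do raises ctrl.PlanningError and nothing moves.
- ctrl.close_job(): hands the job in; it is judged then, once.
The state is a dict: "clock": time; "q": joint angles; "dq": joint speeds; "joint_torque": joint torques, N m; "ee_pos": TCP position; "tcp_rot": TCP orientation; "ft_force": force on the tool from outside, world axes, zero at the start; "ft_torque": the same for the moment, N m; "opening": finger opening in m; "gripper_force": force on a finger pad.
Only numpy, scipy, OpenCV 4.12 (cv2) and the standard library are available. Lean on these libraries where they do the work, as an engineer would, in place of code of your own. Each camera call takes 0.05 s, during which the arm holds its last target. There are 200 camera calls.

## Task

Take the short hook pole, pass its hook sideways through the steel ring on the white tilt-out bin under the plank, and draw the bin down until it is fully open, with the pole alone: no hand on the shelf or bin until then. Lay the pole flat on the table and let go, then take the pink finger shaker and lower it well down inside the open bin before letting go. Never drop either of them from a height, leave the bin open and leave everything else where it is.

Things in the scene. Friction and masses are not known exactly. Their poses are not given: they have to be found in the camera images.
- shelf: Bench-top shelf, fixed: a maple plank 440 x 150 x 22 mm (top 292 mm above the table) on steel legs, with the white bin housing (290 mm wide) underneath in its middle. Origin on the table under the plank's centre; its -x axis points out of the front, where the ring is; y runs along the plank, z up. Plank front edge at x = -75 mm.
- pull_ring (a point): Steel ring fixed rigidly (it does not swing) to the middle of the bin's front by a short shank: 50 mm mean diameter, wire 8 mm thick, so a clear hole of 40 mm. Origin at the centre of the ring, 36 mm from the bin's front. Its y axis is the axis of the hole, level and parallel to the bin's hinge (the same way as the shelf's y); its -x axis points straight away from the bin's front. It stands ahead of the plank and is seen from above. It tilts with the bin.
- bin_hinge (a point): Middle of the bin's hinge line, at the lower front edge of the bin, 50 mm above the table. Axes turn with the bin: y along the hinge, z up the outer face of the 4 mm front wall, x from the front wall to the back wall (-x is out of the bin's front). In these axes the ring centre is at x = -36, z = 160 mm; the bin's inside runs from x = 4 to 126, y = -130 to 130, z from 4 (floor) to 140 mm (top of back and side walls); the front wall rises to z = 185 mm.
- bin (a joint): Tilt of the white polypropylene bin about its hinge, rad: 0 shut, 0.75 fully open against the stop, the front then leaning 43 degrees out and down, away from the plank. The hinge is stiff and the bin stays where it is left; it takes 1 to 5 N at the ring to draw it.
- pole_grip (a point): Hook pole, 205 mm long, about 0.16 kg, lying flat on the table: a dark wooden handle 110 mm long, 28 mm wide and 30 mm high, then a steel rod 8 mm thick that ends in a hook. This point is the handle's centre, 15 mm above the table. x runs along the pole to the hook, y to the side to which the hook's tip points, z up. The rod's axis is at y = 0, z = 0 and bends at x = 145 mm to +y; the straight tip is 46 mm long (to y = 50 mm with its round end).
- hook_mid (a point): Middle of the hook's straight tip: in the axes of pole_grip at x = 145, y = 25, z = 0 mm. Same axes.
- shaker_mid (a point): Finger shaker of pink silicone, about 60 g: a rounded pod 56 x 38 x 30 mm high with a flat finger loop at one end (89 mm long in all). This point is the pod's centre, 15 mm above the table; x runs along the shaker to the loop, whose end lies at x = 61 mm; the pod is 38 mm wide along y; z up.
- pin_tin: Bystander: closed flat tin 64 x 100 x 23 mm on the plank. Origin under its centre.
- tray: Bystander: grey plastic tray 80 x 122 x 16 mm on the plank, holding two harmonicas. Origin under its centre.
- harmonica_a: Bystander: chrome harmonica 27 x 102 x 20 mm in the tray. Origin under its centre.
- harmonica_b: Bystander: the other chrome harmonica in the tray, same size.
- capo: Bystander: dark steel capo 75 x 40 x 12 mm on the table. Origin under its centre, x along it.
- clapper: Bystander: wooden hand clapper 100 x 34 x 22 mm on the table. Origin under it, x along it.
- pick_jar: Bystander: small closed jar, 56 mm diameter, 65 mm high, on the table. Origin under its centre.
- tuner: Bystander: black clip-on tuner 30 x 50 x 32 mm on the table. Origin under its centre.
There are look-alikes about, which are no part of the job. Of the things like the part that bears pole_grip, leave any that is turquoise; of the rest the larger one is meant. Of the things that look like the part that bears shaker_mid, the smaller one is meant.

How it is judged:
By the outcome, as a careful person would: the job done as asked, in the order asked, and still so for the second after the job is handed in, with the robot touching nothing.
It also fails if it takes over 64 s, if anything falls off the work surface, if the arm or the gripper's body presses on something with over 40 N, if the wrist force passes 120 N, or if a joint passes its speed limit or range.

## Working session

There is one attempt and no reset: what is moved stays moved. The work goes in short steps, each a Python script; the robot and the scene stay as the last script left them, time stands still between calls to the robot, and variables do not carry over. Pictures are saved under pics/ and viewed, at most 11 in all, crops included, and the job is handed in when it is done.

```bash
ls; mkdir -p pics; python3 - <<'E'
from rig import ctrl
import cv2, numpy as np, pickle
d={}
for n in ["scene","side","wrist"]:
    s=ctrl.snapshot(n); d[n]=s
    cv2.imwrite(f"pics/{n}0.png",cv2.cvtColor(s["frame"],cv2.COLOR_RGB2BGR))
    M=np.array(s["world_to_cam"]); print(n,-M[:3,:3].T@M[:3,3],M[2,:3],s["intrinsics"][0][0])
pickle.dump(d,open("s0.pkl","wb"))
s=ctrl.read_state(); print(s["clock"],s["ee_pos"],s["tcp_rot"],ctrl.hold_point_z)
E
```

```text
pics
scene [1.2866324  0.72730879 0.9577012 ] [-0.6067328  -0.53278515 -0.58992822] 488.94454261564
side [0.09378453 0.79439136 1.2528872 ] [ 0.29205618 -0.5701397  -0.76788275] 427.51911224914676
wrist [0.52506967 0.08280332 0.3731519 ] [-0.00120242 -0.31920047 -0.94768645] 345.94796044146887
0.15 [ 5.24665365e-01 -1.66788848e-06  2.30677624e-01] [-1.79923894e+02 -2.44207920e-03  8.99979842e+01] 0.0187
```

View pics/scene0.png

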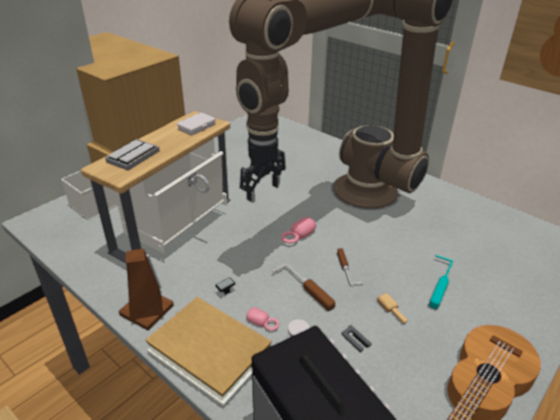

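View pics/side0.png

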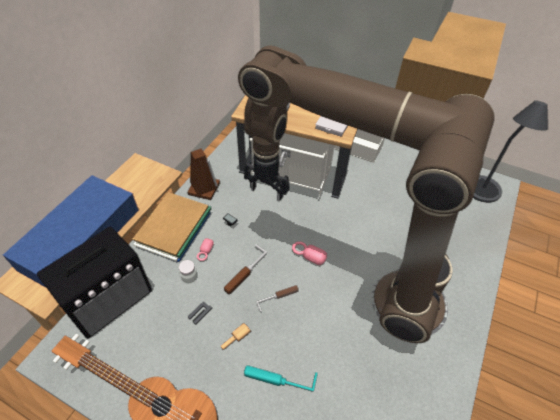

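Candidates, scene view: poles are turquoise (440,290), large dark (315,290) and small dark (345,262). The large dark one at (315,290) fits, because turquoise is excluded and it is the larger of the rest. Shakers are (300,230), large, and (262,318), small; the small one is meant. I'll confirm in an enlarged crop and take rough positions.

```bash
cat > h.py <<'E'
import numpy as np, cv2
def ray(s,uv):
    M=np.array(s["world_to_cam"]);K=np.array(s["intrinsics"]);R=M[:3,:3]
    return -R.T@M[:3,3], R.T@np.linalg.solve(K,[uv[0],uv[1],1.])
def onz(s,uv,z):
    c,d=ray(s,uv); return c+d*(z-c[2])/d[2]
def tri(*obs):
    A=np.zeros((3,3));b=np.zeros(3);L=[]
    for s,uv in obs:
        c,d=ray(s,uv);d=d/np.linalg.norm(d);P=np.eye(3)-np.outer(d,d);A+=P;b+=P@c;L.append((P,c))
    x=np.linalg.solve(A,b); return x,[np.linalg.norm(P@(x-c))*1e3 for P,c in L]
def proj(s,p):
    M=np.array(s["world_to_cam"]);q=np.array(s["intrinsics"])@(M[:3,:3]@np.array(p)+M[:3,3]);return q[:2]/q[2]
E
python3 - <<'E'
import pickle,cv2,numpy as np
from h import *
np.set_printoptions(precision=4,suppress=True)
d=pickle.load(open("s0.pkl","rb"));S=d["scene"];D=d["side"]
c=lambda s,x,y,w,h,k:cv2.resize(s["frame"][y:y+h,x:x+w,::-1],None,fx=k,fy=k,interpolation=cv2.INTER_CUBIC)
a=c(S,235,215,130,145,2.75+.0);b=c(S,100,105,140,150,3)
a=cv2.resize(a,(390,435));b=cv2.resize(b,(406,435))
cv2.imwrite("pics/crop1.png",np.hstack([a,b]))
print("crop a scale 3 from 235,215; b scale 2.9 from 100,105")
print("pole handle S",onz(S,(319,293),.015),"D",onz(D,(238,279),.015))
print("hook bend S",onz(S,(288,266),.015))
print("shaker S",onz(S,(258,317),.015),"D",onz(D,(206,246),.015), "loop",onz(S,(271,324),.01),onz(D,(202,257),.01))
print("ring S",onz(S,(200,183),.21))
print("plank front corners",onz(S,(93,180),.292),onz(S,(231,129),.292), 'side',onz(D,(234,117),.292),onz(D,(356,140),.292))
print("capo",onz(S,(356,338),.006),"jar",onz(S,(299,328),.065),"tuner",onz(S,(226,285),.03),"clapper",onz(S,(392,308),.01),'bigshaker',onz(S,(302,229),.015),'pole2',onz(S,(345,262),.01))
E
```

```text
crop a scale 3 from 235,215; b scale 2.9 from 100,105
pole handle S [0.523  0.2008 0.015 ] D [0.5266 0.1986 0.015 ]
hook bend S [0.499 0.071 0.015]
shaker S [0.6923 0.1386 0.015 ] D [0.6936 0.137  0.015 ] loop [0.6838 0.1752 0.01  ] [0.6827 0.1795 0.01  ]
ring S [ 0.5706 -0.1986  0.21  ]
plank front corners [ 0.8213 -0.3039  0.292 ] [ 0.392  -0.2548  0.292 ] side [ 0.78   -0.2302  0.292 ] [ 0.3525 -0.3197  0.292 ]
capo [0.5742 0.3558 0.006 ] jar [0.6837 0.2636 0.065 ] tuner [0.6787 0.0083 0.03  ] clapper [0.4336 0.371  0.01  ] bigshaker [ 0.342  -0.0076  0.015 ] pole2 [0.3713 0.1775 0.01  ]
```

View pics/crop1.png

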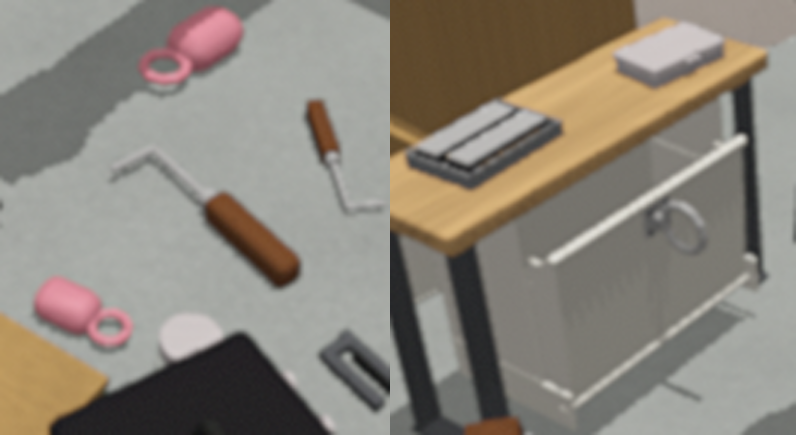

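The crop confirms both targets. The large brown pole's handle is at (319,295), with its bend at (285,266) and tip at (272,274). The small pink shaker's pod is at (258,317). The ring centre is near (202,183), clear of the plank. Next I refine these with masks.

```bash
cat >> h.py <<'E'
def blob(s,seed,hue,smin,z,vmax=255):
    """plane points of the coloured blob nearest the seed pixel -> centre, long axis, extents, pixel count"""
    hsv=cv2.cvtColor(s["frame"],cv2.COLOR_RGB2HSV).astype(int)
    h=(hsv[...,0]-hue+90)%180-90
    m=((abs(h)<11)&(hsv[...,1]>smin)&(hsv[...,2]<vmax)).astype(np.uint8)
    n,l,st,ce=cv2.connectedComponentsWithStats(m)
    k=min((i for i in range(1,n) if st[i,4]>30),key=lambda i:np.linalg.norm(ce[i]-seed))
    v,u=np.nonzero(l==k)
    P=np.array([onz(s,(a,b),z)[:2] for a,b in zip(u,v)])
    (c,wh,_)=cv2.minAreaRect((P*1e3).astype(np.float32));w,V=np.linalg.eigh(np.cov(P.T));a=V[:,1];t=(P-P.mean(0))@a
    return dict(rect=np.array(c)/1e3,wh=wh,mean=P.mean(0),ax=a,ang=np.degrees(np.arctan2(a[1],a[0])),ends=[P.mean(0)+a*t.min(),P.mean(0)+a*t.max()],n=len(u))
E
python3 - <<'E'
import pickle
from h import *
np.set_printoptions(precision=4,suppress=True)
d=pickle.load(open("s0.pkl","rb"));S=d["scene"];D=d["side"]
for n,s,p,q in(("S",S,(319,293),(260,318)),("D",D,(238,279),(205,247))):
    f=s["frame"]; print(cv2.cvtColor(np.array([[f[p[1],p[0]],f[q[1],q[0]]]]),cv2.COLOR_RGB2HSV))
    print(n,"pole",blob(s,p,9,110,.018)); print(n,"shak",blob(s,q,175,70,.015))
print("bend",onz(S,(285,265.7),.015),"tip",onz(S,(272.3,274.3),.015))
print("bend D",onz(D,(255,248),.015),"tip",onz(D,(265,253),.015))
print("ring",onz(S,(201.7,183.3),.21))
a,b=onz(S,(121.4,187.8),.292),onz(S,(230.3,125),.292);print("plank",a,b,np.linalg.norm(a-b),np.degrees(np.arctan2(*(a-b)[1::-1])))
# bottom lip / hinge ends of bin front at crop (572,402),(752,262)
print("lip low",onz(S,(162.8,243.6),.05),onz(S,(224.8,195.3),.05),"lip top",onz(S,(152,195),.235),onz(S,(221.5,153),.235))
E
```

```text
[[[ 12 163 125]
  [175  84 222]]]
S pole {'rect': array([0.529 , 0.2035]), 'wh': (114.20095825195312, 33.359527587890625), 'mean': array([0.5295, 0.2046]), 'ax': array([0.2511, 0.968 ]), 'ang': np.float64(75.45898374603863), 'ends': [array([0.5148, 0.1481]), array([0.5435, 0.2587])], 'n': 378}
S shak {'rect': array([0.6891, 0.1508]), 'wh': (44.91414260864258, 89.85668182373047), 'mean': array([0.6911, 0.1452]), 'ax': array([-0.082 ,  0.9966]), 'ang': np.float64(94.70133856480805), 'ends': [array([0.6944, 0.1056]), array([0.687 , 0.1957])], 'n': 359}
[[[ 10 151 120]
  [174  89 246]]]
D pole {'rect': array([0.5274, 0.2033]), 'wh': (107.04600524902344, 27.59372329711914), 'mean': array([0.5268, 0.2042]), 'ax': array([0.1919, 0.9814]), 'ang': np.float64(78.93747978367426), 'ends': [array([0.5164, 0.1509]), array([0.5369, 0.2559])], 'n': 234}
D shak {'rect': array([0.6901, 0.151 ]), 'wh': (38.37679672241211, 91.16490173339844), 'mean': array([0.6909, 0.1466]), 'ax': array([-0.2557,  0.9668]), 'ang': np.float64(104.81584063363748), 'ends': [array([0.7014, 0.1068]), array([0.6781, 0.195 ])], 'n': 188}
bend [0.5038 0.0639 0.015 ] tip [0.5539 0.0609 0.015 ]
bend D [0.5376 0.0637 0.015 ] tip [0.4967 0.0657 0.015 ]
ring [ 0.5684 -0.194   0.21  ]
plank [ 0.7935 -0.2216  0.292 ] [ 0.3751 -0.2756  0.292 ] 0.42189439100719306 7.348656281517558
lip low [ 0.6994 -0.2317  0.05  ] [ 0.4111 -0.2807  0.05  ] lip top [ 0.7169 -0.2155  0.235 ] [ 0.4433 -0.2458  0.235 ]
```

```bash
python3 - <<'E'
from rig import ctrl
import cv2,numpy as np,pickle
a=np.radians(-101);g=np.array([.528,.2035])+.015*np.array([np.cos(a),np.sin(a)])
o=[180,0,79]
ctrl.move_pose([*g,.10],o)
ctrl.move_linear([*g,.004],.1)
ctrl.close_gripper(); s=ctrl.read_state(); print(s["opening"],s["gripper_force"],s["ft_force"],s["ee_pos"])
ctrl.move_linear([*g,.20],.15)
d={}
for n in["scene","side","wrist"]:d[n]=ctrl.snapshot(n)
pickle.dump(d,open("s1.pkl","wb"))
S,D=d["scene"]["frame"],d["side"]["frame"]
a=cv2.resize(S[120:270,120:270],(400,400),interpolation=2);b=cv2.resize(D[80:230,220:370],(400,400),interpolation=2)
cv2.imwrite("pics/crop2.png",np.hstack([a,b])[...,::-1]); print(ctrl.read_state()["clock"],ctrl.read_state()["opening"])
cv2.imwrite("pics/wrist1.png",d["wrist"]["frame"][...,::-1])
E
```

```text
0.02732428288262887 60.99303960800171 [-1.18426031 -0.50590757  2.62757957] [0.52538944 0.18891179 0.00441336]
4.35 0.02701251374122939
```

View pics/crop2.png

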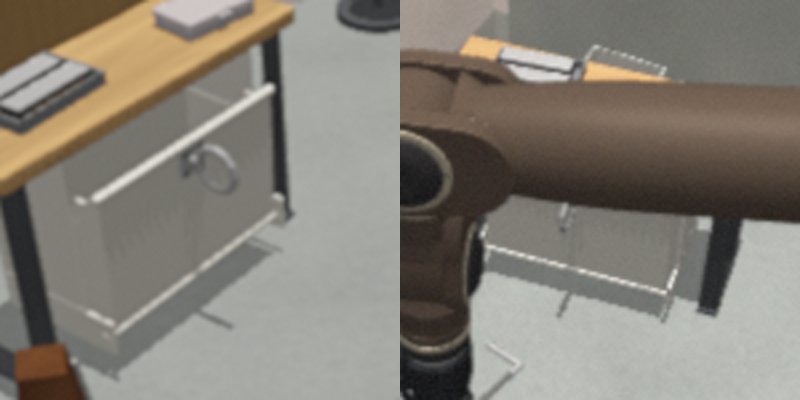

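View pics/wrist1.png

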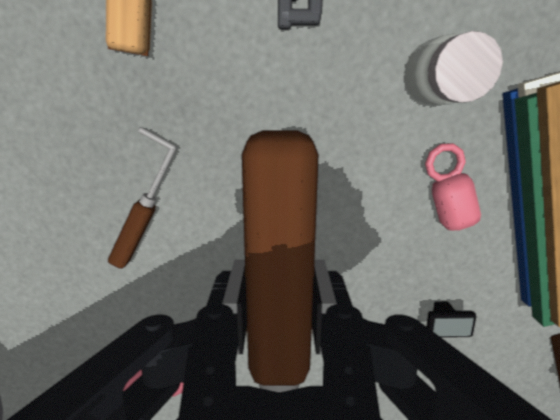

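Pole held, 27 mm opening, aligned with the tool. The ring is at scene (201.4,183.0). Next I go to the pre-insert pose beside the ring and look.

```bash
cat >> h.py <<'E'
YAW=8.
def axes(y=None):
    a=np.radians(YAW if y is None else y); f=np.array([np.cos(a),np.sin(a),0]); e=np.array([np.sin(a),-np.cos(a),0]); return e,f   # e into shelf, f along shelf y
def tcp_for_hook(h,L=.130,dz=.0106):   # tcp so that hook_mid is at h
    e,f=axes(); return np.array(h)-L*e-.025*f-np.array([0,0,dz])
E
python3 - <<'E'
from rig import ctrl
import pickle
from h import *
np.set_printoptions(precision=4,suppress=True)
d=pickle.load(open("s1.pkl","rb"));S=d["scene"];D=d["side"]
a,b=onz(D,(251.9,172.6),.05),onz(D,(320.1,189.5),.05);print("hinge D",a,b,np.linalg.norm(a-b),np.degrees(np.arctan2(*(a-b)[1::-1])))
ring=onz(S,(201.4,183.0),.21);print(ring)
e,f=axes();o=[180,0,90+YAW]
p=tcp_for_hook(ring-.065*f)
ctrl.move_pose(p-.08*e,o);ctrl.move_linear(p,.12)
d={n:ctrl.snapshot(n) for n in["scene","side"]};pickle.dump(d,open("s2.pkl","wb"))
pr=[proj(d["scene"],ring-.065*f+k*f) for k in(-.025,.025)];print("pred bend,tip",pr)
A=cv2.resize(d["scene"]["frame"][130:250,140:260],(400,400),interpolation=2);B=cv2.resize(d["side"]["frame"][110:230,240:360],(400,400),interpolation=2)
cv2.imwrite("pics/crop3.png",np.hstack([A,B])[...,::-1]);print(ctrl.read_state()["ee_pos"],p,ctrl.read_state()["clock"])
E
```

```text
hinge D [ 0.7114 -0.2235  0.05  ] [ 0.4378 -0.2675  0.05  ] 0.27709484393953493 9.127175234064733
[ 0.5679 -0.1958  0.21  ]
pred bend,tip [array([221.8117, 169.2238]), array([210.6912, 176.7292])]
[ 0.4607 -0.0789  0.1994] [ 0.4607 -0.0796  0.1994] 6.0917
```

View pics/crop3.png

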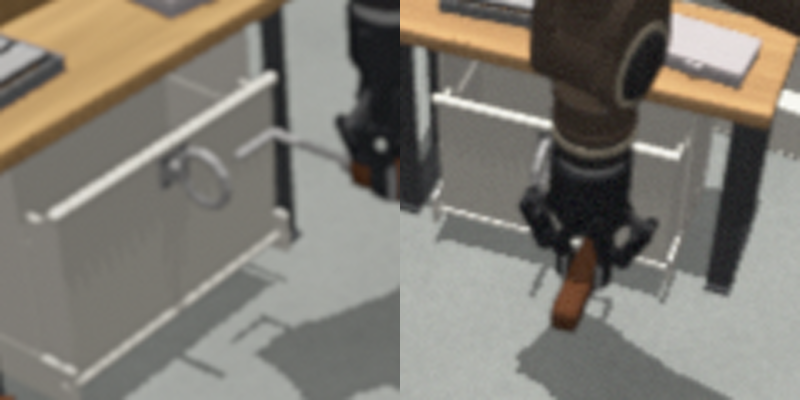

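Scene crop: ring centre at (201.2,182.5); bend at (222.5,169.9) and tip at (211.4,176.5), each within 1 px of prediction. The hook line runs through the ring centre. I check the ring in the side view, then insert with a force watch.

```bash
python3 - <<'E'
from rig import ctrl
import pickle
from h import *
np.set_printoptions(precision=4,suppress=True)
d=pickle.load(open("s2.pkl","rb"));D=d["side"]
ring=onz(d["scene"],(201.3,182.8),.21);e,f=axes();print(ring)
print("ring side pts:left,centre,right,bottom",[proj(D,ring+v) for v in(.025*e,0*e,-.025*e,[0,0,-.025],[0,0,.025])])
q0=onz(D,(251.1,138.5),.235);q1=onz(D,(323.4,155.9),.235);print("top bar D",q0,q1)
f0=ctrl.read_state()["ft_force"]
for k in(-.04,-.02,-.0):
    ctrl.move_linear(tcp_for_hook(ring+k*f),.08); s=ctrl.read_state();print(k,s["ft_force"]-f0,s["ee_pos"])
d={n:ctrl.snapshot(n) for n in["scene","side"]};pickle.dump(d,open("s3.pkl","wb"))
A=cv2.resize(d["scene"]["frame"][140:220,160:240],(400,400),interpolation=2);B=cv2.resize(d["side"]["frame"][110:190,250:330],(400,400),interpolation=2)
cv2.imwrite("pics/crop4.png",np.hstack([A,B])[...,::-1]);print(ctrl.read_state()["clock"])
E
```

```text
[ 0.5674 -0.1968  0.21  ]
ring side pts:left,centre,right,bottom [array([284.692 , 154.5054]), array([282.4153, 159.0849]), array([280.0924, 163.7575]), array([282.2422, 164.2046]), array([282.5929, 153.8329])]
top bar D [ 0.7035 -0.215   0.235 ] [ 0.4382 -0.2542  0.235 ]
-0.04 [ 0.9327 -0.6465  0.3058] [ 0.4853 -0.0769  0.1991]
-0.02 [ 1.1562 -0.1241  0.8913] [ 0.5051 -0.0742  0.1992]
-0.0 [ 0.2417 -0.0313  0.2764] [ 0.5248 -0.0714  0.1992]
7.45
```

View pics/crop4.png

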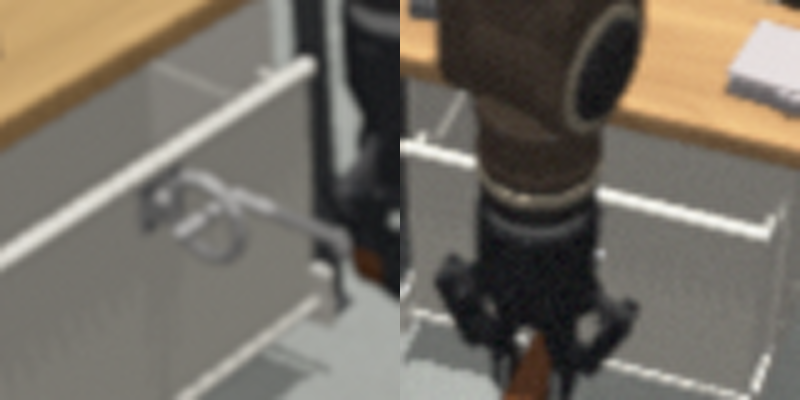

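The tip shows inside the hole, ending at crop (178,232), where predicted for a centred hook. The ring's place in the side view also agrees. Now I draw along the arc.

```bash
python3 - <<'E'
from rig import ctrl
import pickle
from h import *
np.set_printoptions(precision=4,suppress=True)
d=pickle.load(open("s2.pkl","rb"))
ring=onz(d["scene"],(201.3,182.8),.21);e,f=axes();H=ring+.036*e;H[2]=.05;np.save("H.npy",H)
def rp(t): return H-e*(.036*np.cos(t)+.16*np.sin(t))+np.array([0,0,.16*np.cos(t)-.036*np.sin(t)])
f0=ctrl.read_state()["ft_force"]
for t in np.r_[np.linspace(.1,.8,8),.84,.86,.88,.90,.92]:
    ctrl.move_linear(tcp_for_hook(rp(t)),.06);s=ctrl.read_state();F=s["ft_force"]-f0;c=np.cos(t-.2213)
    out=F@-e;print(round(t,2),"out %.1f side %.1f up %.1f"%(out,F@f,F[2]),s["opening"])
    if t>.8 and np.linalg.norm(F)>14:break
d={n:ctrl.snapshot(n) for n in["scene","side"]};pickle.dump(d,open("s4.pkl","wb"))
A=cv2.resize(d["scene"]["frame"][130:270,140:280],(400,400),interpolation=2);B=cv2.resize(d["side"]["frame"][100:240,230:370],(400,400),interpolation=2)
cv2.imwrite("pics/crop5.png",np.hstack([A,B])[...,::-1]);print(s["clock"])
for t in(.7,.75): print(t,[proj(d["scene"],H+k*f-e*.185*np.sin(t)+np.array([0,0,.185*np.cos(t)])) for k in(-.14,.14)],[proj(d["side"],H+k*f-e*.185*np.sin(t)+np.array([0,0,.185*np.cos(t)])) for k in(-.14,.14)])
E
```

```text
0.1 out -0.4 side -0.2 up -0.7 0.027096395003963943
0.2 out 0.6 side -0.8 up 0.2 0.026950540959155913
0.3 out -0.4 side 0.8 up -0.3 0.02665414417506415
0.4 out 0.0 side -0.4 up 0.7 0.027169808909548888
0.5 out -0.5 side -0.7 up 0.2 0.027396284266432872
0.6 out 1.1 side -0.1 up -0.2 0.026814838580377698
0.7 out 0.6 side -0.7 up 0.3 0.027186385529436478
0.8 out 0.2 side 0.3 up 0.0 0.027046699187966133
0.84 out -6.0 side -0.4 up 3.7 0.026939896226333696
0.86 out -9.4 side -1.0 up 3.4 0.02711268660102949
0.88 out -12.9 side -0.4 up 5.3 0.027088162895761835
0.9 out -16.5 side 0.8 up 3.4 0.027024345854089568
11.8583
0.7 [array([254.9   , 175.5664]), array([190.322 , 223.4887])] [array([313.6391, 189.1342]), array([236.7848, 168.8442])]
0.75 [array([256.8424, 178.0509]), array([192.5865, 226.3278])] [array([312.9174, 191.7916]), array([236.118 , 171.4044])]
```

View pics/crop5.png

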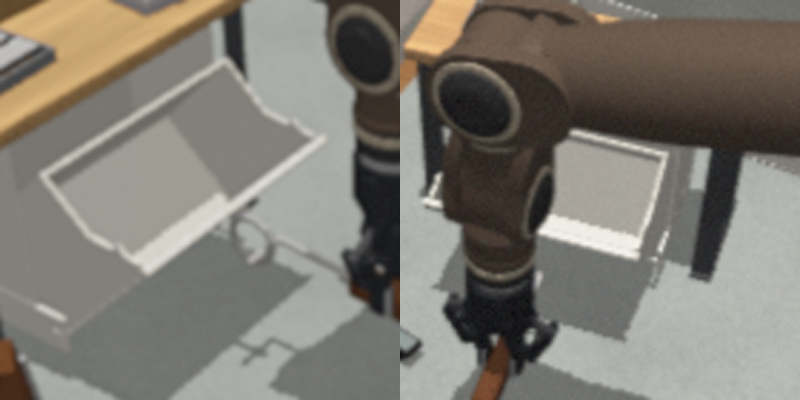

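The bin is at its stop: the lip corners at scene (192,224.5) and (253,178) match the 0.75 rad prediction, and about 16 N at the stop confirms it. Now I unhook, lay the pole back on its old spot, and refine the shaker from the earlier wrist picture.

```bash
python3 - <<'E'
from rig import ctrl
import pickle
from h import *
np.set_printoptions(precision=4,suppress=True)
H=np.load("H.npy");e,f=axes()
def rp(t): return H-e*(.036*np.cos(t)+.16*np.sin(t))+np.array([0,0,.16*np.cos(t)-.036*np.sin(t)])
h=rp(.75)
f0=ctrl.read_state()["ft_force"]
ctrl.move_linear(tcp_for_hook(h),.06)
ctrl.wait(.2);fr=ctrl.read_state()["ft_force"]
for k in(.03,.07): ctrl.move_linear(tcp_for_hook(h-k*f),.08);print(ctrl.read_state()["ft_force"]-fr)
p=tcp_for_hook(h-.07*f)-.08*e;ctrl.move_linear(p,.15)
a=np.radians(-101);g=np.array([.528,.2035])+.015*np.array([np.cos(a),np.sin(a)])
ctrl.move_pose([*g,.06],[180,0,79]);ctrl.wait(.2);fr=ctrl.read_state()["ft_force"]
for z in(.012,.008,.005):
    ctrl.move_linear([*g,z],.05);s=ctrl.read_state();print(z,s["ft_force"]-fr)
    if (s["ft_force"]-fr)[2]>5:break
ctrl.release();ctrl.move_linear([*g,.14],.15)
w=ctrl.snapshot("wrist");d={"wrist":w,"scene":ctrl.snapshot("scene"),"side":ctrl.snapshot("side")};pickle.dump(d,open("s5.pkl","wb"))
cv2.imwrite("pics/crop6.png",np.vstack([np.hstack([cv2.resize(d["scene"]["frame"][120:360,120:360],(400,400)),cv2.resize(d["side"]["frame"][100:340,160:400],(400,400))])])[...,::-1])
s1=pickle.load(open("s1.pkl","rb"))["wrist"]
print("shaker w",blob(s1,(455,195),175,70,.018));print(onz(s1,(457,202),.025),onz(s1,(444.5,161),.008));print(ctrl.read_state()["clock"])
E
```

```text
[-0.0776 -1.0178  0.3216]
[-0.455  -0.1611  0.7826]
0.012 [ 0.4018 -0.2147 -0.5898]
0.008 [2.1689 0.1222 2.8932]
0.005 [ 1.6306 -3.7174  7.9772]
shaker w {'rect': array([0.6881, 0.1508]), 'wh': (39.37446975708008, 91.4594497680664), 'mean': array([0.689 , 0.1462]), 'ax': array([-0.2383,  0.9712]), 'ang': np.float64(103.78563916999312), 'ends': [array([0.6989, 0.106 ]), array([0.677 , 0.1952])], 'n': 2784}
[0.6889 0.1381 0.025 ] [0.6861 0.1758 0.008 ]
18.8333
```

View pics/crop6.png

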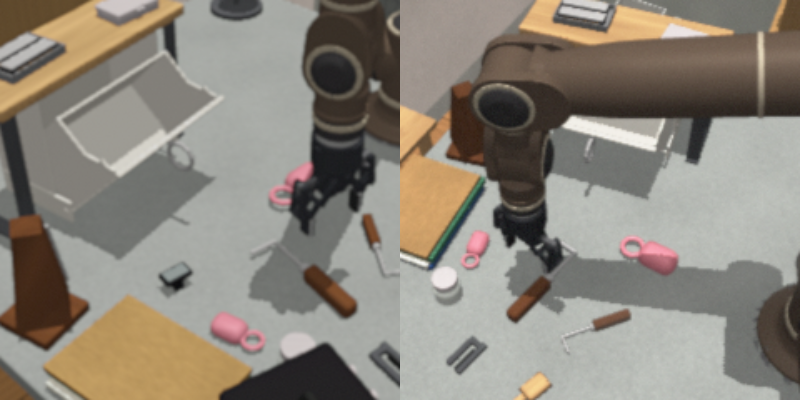

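The pole lies flat with its hook at crop (265,250), and the bin stands open. The book beside the shaker may be within finger width, so I check that clearance and the tilted place pose's IK.

```bash
cat >> h.py <<'E'
from scipy.spatial.transform import Rotation as Ro
def binpose(H,x,z,tilt,y=0.):
    """tcp at bin coords x,z (bin open .75), tool leaning 'tilt' rad out"""
    e,f=axes();t=.75;u=np.array([0,0,1.])
    bx=e*np.cos(t)+u*np.sin(t); bz=-e*np.sin(t)+u*np.cos(t)
    zt=-(-e*np.sin(tilt)+u*np.cos(tilt)); yt=f; xt=np.cross(yt,zt)
    return H+bx*x+bz*z+f*y, list(Ro.from_matrix(np.c_[xt,yt,zt]).as_euler("xyz",degrees=True)), -zt
E
python3 - <<'E'
from rig import ctrl
import pickle
from h import *
np.set_printoptions(precision=4,suppress=True)
s1=pickle.load(open("s1.pkl","rb"))["wrist"]
print("book",[onz(s1,p,0.0) for p in((507,100),(515,180),(523,260),(530,320))])
hsv=cv2.cvtColor(s1["frame"],cv2.COLOR_RGB2HSV)
m=(abs(hsv[...,0].astype(int)-115)<12)&(hsv[...,1]>100);v,u=np.nonzero(m)
for r in(120,180,220,260,300): 
    c=u[v==r]; print(r,c.min() if len(c) else None, onz(s1,(c.min(),r),0.) if len(c) else None)
H=np.load("H.npy")
for tilt in(.45,.6,.75):
    p,o,up=binpose(H,.070,.012,tilt)
    print(tilt,p,o,ctrl.inverse_kinematics(p,o),ctrl.inverse_kinematics(p+.2*up,o) is not None, proj(pickle.load(open("s5.pkl","rb"))["scene"],p))
print(ctrl.inverse_kinematics([.691,.136,.004],[180,0,102]))
E
```

```text
book [array([0.7497, 0.221 , 0.    ]), array([0.7589, 0.1403, 0.    ]), array([0.7698, 0.0463, 0.    ]), array([ 0.7802, -0.0352,  0.    ])]
120 505 [0.7481 0.2026 0.    ]
180 511 [0.755  0.1411 0.    ]
220 515 [0.76   0.0959 0.    ]
260 518 [0.7644 0.0473 0.    ]
300 522 [ 0.7702 -0.0057  0.    ]
0.45 [ 0.5784 -0.275   0.1065] [np.float64(180.0), np.float64(25.783100780887054), np.float64(98.00000000000001)] [-14.7655  12.7526 -15.5094  51.1503 -23.6457  65.0122] True [184.1192 203.6584]
0.6 [ 0.5784 -0.275   0.1065] [np.float64(180.0), np.float64(34.3774677078494), np.float64(98.00000000000001)] [-11.1861  11.6733 -19.9658  45.6896 -32.2273  67.1395] True [184.1192 203.6584]
0.75 [ 0.5784 -0.275   0.1065] [np.float64(180.0), np.float64(42.97183463481174), np.float64(98.00000000000001)] [ -7.8168  11.4862 -24.105   40.1615 -40.9827  68.8351] True [184.1192 203.6584]
[11.1344 30.8024  1.3841 60.5817  0.     89.1344]
```

The book edge is 8 mm from the finger backs, so I shift the grasp 7 mm away from it. IK works at full tilt.

```bash
python3 - <<'E'
from rig import ctrl
import pickle
from h import *
np.set_printoptions(precision=4,suppress=True)
H=np.load("H.npy")
a=np.radians(12);c=np.array([.691,.136])-.007*np.array([np.cos(a),np.sin(a)])
ctrl.move_pose([*c,.10],[180,0,102]);ctrl.wait(.1);fr=ctrl.read_state()["ft_force"]
ctrl.move_linear([*c,.0045],.08);print(ctrl.read_state()["ft_force"]-fr)
ctrl.close_gripper();s=ctrl.read_state();print("grip",s["opening"],s["gripper_force"])
ctrl.move_linear([*c,.25],.15);s=ctrl.read_state();print("lift",s["opening"],s["gripper_force"])
p,o,up=binpose(H,.074,.012,.75)
ctrl.move_pose(p+.2*up,o);s=ctrl.read_state();print("pre",s["opening"],s["gripper_force"],s["clock"])
d={n:ctrl.snapshot(n) for n in["scene","side","wrist"]};pickle.dump(d,open("s6.pkl","wb"))
A=cv2.resize(d["scene"]["frame"][60:300,120:360],(400,400));B=cv2.resize(d["wrist"]["frame"],(400,300));B=np.vstack([B,B[:100]*0])
cv2.imwrite("pics/crop7.png",np.hstack([A,B])[...,::-1])
E
```

```text
[-1.9801 -0.3323  0.7884]
grip 0.03690957179524542 62.03503489494324
lift 0.03656128238307641 61.52883768081665
pre 0.03678770249704059 61.477686166763306 24.4083
```

View pics/crop7.png

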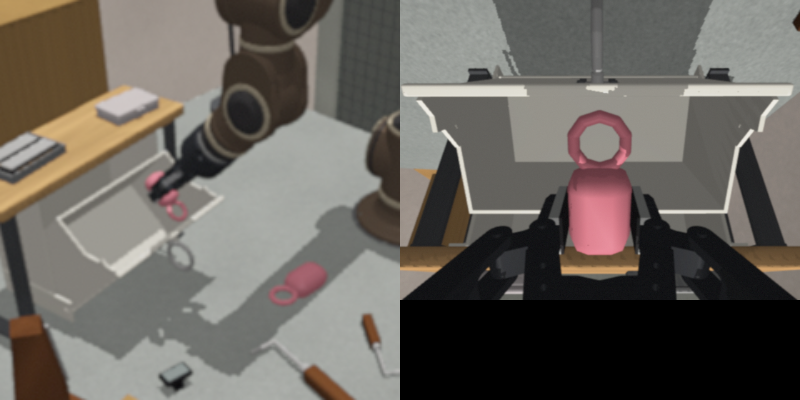

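The wrist view shows the shaker centred across the bin, loop toward the front lip (row 90), with the back rim at row 212. I lower it with a force watch.

```bash
python3 - <<'E'
from rig import ctrl
import pickle
from h import *
np.set_printoptions(precision=4,suppress=True)
H=np.load("H.npy");p,o,up=binpose(H,.074,.012,.75)
ctrl.wait(.2);fr=ctrl.read_state()["ft_force"]
for k in(.14,.10,.07,.05,.03,.02,.012,.006,.003,0.):
    ctrl.move_linear(p+k*up,.07);s=ctrl.read_state();F=s["ft_force"]-fr;print(k,F,s["opening"])
    if np.linalg.norm(F)>6:break
ctrl.release();ctrl.wait(.3);ctrl.move_linear(p+.22*up,.15)
q=p+.22*up;ctrl.move_pose([.45,.0,.35],[180,0,90]);ctrl.wait(.3)
d={n:ctrl.snapshot(n) for n in["scene","side"]};pickle.dump(d,open("s7.pkl","wb"))
A=cv2.resize(d["scene"]["frame"][100:340,120:360],(400,400));B=cv2.resize(d["side"]["frame"][80:320,180:420],(400,400))
cv2.imwrite("pics/crop8.png",np.hstack([A,B])[...,::-1]);print(ctrl.read_state()["clock"])
E
```

```text
0.14 [-1.5496  1.3204 -0.0478] 0.03683718162401325
0.1 [-0.4601  0.7609  1.6148] 0.037196105051639526
0.07 [-1.3072  0.2187  0.4759] 0.03716092586997584
0.05 [-0.4141  0.4453  1.0256] 0.03682888627442622
0.03 [-0.5728  1.1077  0.937 ] 0.03651690592269578
0.02 [-0.7332  1.7309  0.3479] 0.03724049825878989
0.012 [-0.7196  0.9514  1.0204] 0.037154975846501404
0.006 [-0.3165  0.1426  0.2834] 0.036974423873615055
0.003 [-0.7747  1.5135  0.3183] 0.03705733281650661
0.0 [-0.6927  0.5443 -0.346 ] 0.03684548309996373
32.8417
```

View pics/crop8.png

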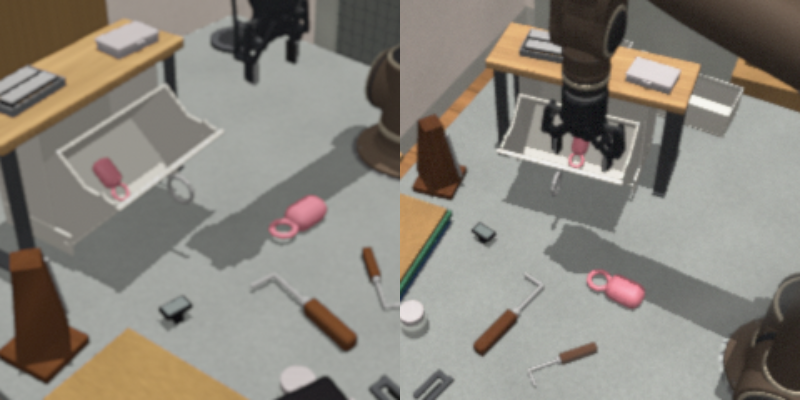

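The shaker lies on the open bin's floor at crop (108,175) with its loop against the front wall. The pole is flat on the table, the bin is open, everything else is in place and the arm is clear.

```bash
python3 -c "
from rig import ctrl
print(ctrl.close_job())"
```

```text
the job is handed in; nothing more can be done
None
```

The job is done and handed in: the hook pole drew the bin fully open and was laid flat on the table, then the small pink shaker was set down on the bin's floor, after about 33 s on the robot's clock.

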